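Swing a clamp strap over a lathe jaw and run its wing nut down

TASK

Clamp the lathe jaw that lies in the fixture: push the loose clamp strap round over the jaw until it meets its stop, and after that push the wings of the wing nut round clockwise (seen from above), stroke after stroke, until the nut is run fully down and will turn no further. Leave the jaw where it lies, do not lift anything, and leave the other things on the bench alone.

Things in the scene. Friction and masses are not known exactly. Their poses are not given: they have to be found in the camera images.
- fixture: Dark steel clamping fixture, fixed to the bench. Origin on the bench surface, exactly under the axis of its upright stud; z up. Base plate 15 mm thick, reaching from x -55 to +100 and from y -113 to +57 mm. An upright fence, 150 mm long in y (-103 to +47) and 12 mm thick (x -52 to -40), top 95 mm above the bench, stands on its -x side. Stud: on a 28 mm pillar, 12 mm thick where the nut runs, top 109 mm above the bench.
- stud (a point): Point on the vertical stud axis, 85 mm above the bench (about mid-height of the wing nut's wings when run down); axes as the fixture's. The axis of both the strap and the wing nut.
- strap (a joint): Angle of the clamp strap about the stud axis, rad. 0 = home against its stop, pointing along the fixture's -y over the middle of the jaw; grows anticlockwise seen from above (1.57 = pointing along the fixture's +x), up to 2.1. It turns level, with light friction (about 1 N at its end), stays where it is left, and stops hard at 0. Turning the nut does not turn the strap.
- strap_end (a point): Point in the middle of the strap's thickness, 85 mm from the stud axis. The strap is a flat plain steel bar 24 mm wide and 12 mm thick, underside 57 mm and top 69 mm above the bench; it reaches 100 mm from the stud axis (and 30 mm on the other side).
- wingnut (a joint): Angle of the plain steel wing nut, rad. 0 = fully run down (a hard stop); positive = turns still to be made, so it falls as the nut is pushed clockwise seen from above. At 0 its two wings point along the fixture's -y and +y; at value q they point that much anticlockwise of this. Light friction (about 1.5 N at the wing), stays where it is left. It rises 3 mm a turn.
- wing_tip (a point): Outer end of one wing (the one which at 0 points to the fixture's -y), 36 mm from the stud axis, at the wing's mid-height. The wings are two upright round ears 7 mm thick, from 9 to 36 mm from the stud axis, each 25 mm tall: from about 75 to 100 mm above the bench when run down, up to 4 mm higher at the start. Hub radius 12 mm at most.
- jaw: The lathe jaw: a loose steel block 60 x 40 x 40 mm (x, y, z) with two bores, standing on the fixture's plate at the -y side of the stud, top 55 mm above the bench (2 mm below the strap). Origin at the centre of its underside. Not to be shifted or lifted.
- spare_jaw: Bystander: loose steel jaw block 70 x 45 x 45 mm on the bench at the -y side of the fixture. Origin at the centre of its underside.
- sleeve: Bystander: small steel sleeve, 24 mm across and 22 mm tall, standing on the fixture's plate (top 37 mm above the bench). Origin at the centre of its underside.
- collar: Bystander: steel collar, 60 mm across and 30 mm tall, on the bench at the +y side of the fixture. Origin at the centre of its underside.
- tape: Bystander: yellow roll of tape, 90 mm across, 25 mm tall. Origin at the centre of its underside.
- sprayer: Bystander: green bottle, 70 mm across, 170 mm tall. Origin at the centre of its underside.
- hexwrench: Bystander: wrench lying on the bench. Origin under it, about its middle.
- dowel: Bystander: upright steel dowel, 16 mm across, 50 mm tall. Origin at the centre of its underside.

How it is judged:
On the way, in this order (a step that is already met when the one before it is completed fails the run):
1. the strap is pushed home over the jaw while the wing nut is still loose (at least 3 rad from run down) (value of joint strap below 0.12 rad and value of joint wingnut above 3 rad), for 0.2 s.
2. the wing nut is run fully down (value of joint wingnut below 0.25 rad), for 0.2 s.
At the end, for the whole second after the job is handed in: The wing nut is run down to within 0.25 rad of its stop, the strap is within 0.12 rad of its stop over the jaw, the jaw lies within 10 mm of where it started, at rest (value of joint wingnut below 0.25 rad and value of joint strap below 0.12 rad and distance of jaw from where it was at the start of the episode below 0.01 m and linear speed of jaw below 0.01 m/s); the robot touches nothing.
It fails at once if the jaw is lifted (8 mm) or shifted (15 mm) (distance of jaw from where it was at the start of the episode above 0.015 m or z of jaw in the frame of fixture above 0.023 m).
It fails at once if a bystander is moved more than 25 mm, lifted or tipped (distance of any of spare_jaw, sleeve, collar, tape, sprayer, hexwrench, dowel from where it was at the start of the episode above 0.025 m or angle between any of spare_jaw, sleeve, collar, tape, sprayer, hexwrench, dowel's own z axis and vertical above 0.5 rad).
It also fails if it takes over 58 s, if anything falls off the work surface, if the arm or the gripper's body presses on something with over 40 N, if the wrist force passes 120 N, or if a joint passes its speed limit or range.

ROBOT

A 6-joint arm with a two-finger parallel gripper is mounted at the origin on the work surface. World frame = base frame: x ahead of the robot, y to its left, z up, the work surface at z = 0. Lengths are in m, angles in rad, forces in N, time in s.
With the tool pointing down it reaches from about 0.35 to 0.975 m from the base axis. Payload 4.9 kg.
Tool frame: the origin (TCP) lies midway between the tips of the shut fingers; the grasp point (between the pads) lies behind it (manip.grasp_offset is the y of the grasp point in the tool frame, in m); y points along the fingers, z is the direction in which the jaws open and shut, and the axes are right-handed (so a half turn about y gives the same grasp; the last joint's range is limited). The gripper opens to 85 mm and grips with 20 to 120 N. Pads are 22 mm wide; open, the fingers measure 114 mm over their backs; the gripper's body (76 mm by 85 mm) begins 54 mm behind the grasp point. The pads swing forward as they close: fully open they stand 13 mm farther back than shut.
Start: joints at [-1.3, 0.053, 1.613, -0, 1.476, -0.119], TCP at [0.237, -0.578, 0.205] pointing down, gripper open.
Joint ranges: [-3.01, 3.01], [-1.01, 2.22], [0.06, 2.58], [-1.02, 4.17], [0.09, 2.62], [-3.14, 3.14]. Speed limits (rad/s): [2.57, 2.57, 3.14, 3.14, 3.14, 3.14].

INTERFACE

Orientations are given as a unit quaternion [w, x, y, z].
In Python, from plant import manip gives the robot as it stands. The module is installed in compiled form; this text tells all that it offers.
- The arm moves only by the shell command python3 -m jog 'ROWS'. ROWS is a JSON object of lists of equal length, an entry for each row: "offset": the shift along the world's x, y, z in units of 50 mm (1.0 is 50 mm), a list of three; "angular": the turn, a rotation vector about the world's x, y, z in units of 6 degrees (1.0 is 6 degrees), a list of three; "jaw": the finger opening in mm, from 0 to 85.4. In form: {"offset": [[tx, ty, tz], ...], "angular": [[ax, ay, az], ...], "jaw": [jaw, ...]}. A call has 1 to 12 rows; each row shifts and turns the commanded pose from where the row before left it; what a row does not reach is not made up. A row lasts 1/10 s, in which the tool goes at most 50 mm and 8.59 degrees, less where a joint would pass 70% of its speed; a pose out of reach is approached as far as the arm can. A call is refused whole if a number of a shift passes 1 or a number of a turn 1, either way. A call with a gripper value outside its range is refused whole. The fingers move at their own pace and stop on an object; the grip force is fixed at half the most. Time passes only in rows, so rows that do not move let the fingers close. It gives the time, the measured TCP pose, the force and the opening at its end, in the units of the state.
- manip.state(): the state, without advancing time (a new reading comes with each control period).
- manip.grab_frame(name): name is "scene" or "top"; returns the picture (480x640x3 uint8, blue, green, red); there is no depth.
- manip.camera_model(name): a dict with "fx", "fy", "cx", "cy" (pixels), "k1" (the pictures are not rectified: a ray, as slopes to the right and down, at radius r is drawn at 1 + k1 r^2 times it, then the intrinsics apply), "rvec" (rotation vector, rad) and "tvec" (3), from world to camera coordinates, as OpenCV has them. Camera axes: x right, y down, z forward; pixel columns grow to the right and rows downward; lengths in m; the calibration is good to about 2 mm. A picture is of the moment at which its call begins. camera_model takes no time and is no camera call.
- manip.job_done(): hands the job in, once; it reports no verdict.
The state is a dict: "time": time; "joint_pos": joint angles; "joint_vel": joint speeds; "joint_efforts": joint torques, N m; "tool_pos": TCP position; "tool_rot": TCP orientation; "contact_force": force on the tool from outside, world axes, zero at the start; "ft_torque": the same for the moment, N m; "gripper_width": opening from 0.0 (shut) to 1.0 (fully open).
Only numpy, scipy, OpenCV 4.12 (cv2) and the standard library are available. Lean on these libraries where they do the work, as an engineer would, in place of code of your own. Each camera call takes 0.05 s, during which the arm holds its last target.

## Working session

There is one attempt and no reset: what is moved stays moved. The work goes in short steps, Python scripts to look and compute and a shell command to move; the robot and the scene stay as the last step left them, time stands still between calls to the robot, and variables do not carry over. Pictures are saved under pics/ and viewed, and the job is handed in when it is done.

```bash
mkdir -p pics; python3 - <<'E'
from plant import manip
import cv2
for n in("scene","top"):
    f=manip.grab_frame(n); cv2.imwrite(f"pics/{n}0.png",f); print(n,manip.camera_model(n))
s=manip.state();print(s);print(manip.grasp_offset)
E
```

```text
scene {'fx': 456.3032216851648, 'fy': 456.3032216851648, 'cx': 320.7893455394127, 'cy': 226.39489071843994, 'k1': -0.02415594021331414, 'rvec': array([ 1.85468972,  1.84657231, -0.60394646]), 'tvec': array([ 0.03056251, -0.3787714 ,  1.34727144])}
top {'fx': 490.2326120459104, 'fy': 490.2326120459104, 'cx': 316.21369332290965, 'cy': 234.4186631249345, 'k1': 0.009856969105560652, 'rvec': array([ 2.08835556, -2.13666053,  0.23113822]), 'tvec': array([-0.04000742,  0.52196446,  1.08239218])}
{'time': 0.1, 'joint_pos': array([-1.30000599e+00,  5.32985173e-02,  1.61413565e+00, -4.47276639e-05,
        1.47599650e+00, -1.18992596e-01]), 'joint_vel': array([ 0.00010576, -0.00176948, -0.0047385 ,  0.00034864,  0.00083224,
       -0.00119038]), 'joint_efforts': array([ 5.04567925e-04, -3.94898272e+01, -3.71363711e+01, -1.21560338e-04,
        3.84450745e-03, -2.24290027e-07]), 'tool_pos': array([ 0.23732153, -0.57753693,  0.20339381]), 'tool_rot': array([ 0.13687479, -0.13700474,  0.69436651, -0.69307297]), 'contact_force': array([-0.55542738, -0.10659215,  0.4166355 ]), 'ft_torque': array([-0.01498134,  0.01123491,  0.04110731]), 'gripper_width': 0.9987063736967435}
-0.0187
```

View pics/scene0.png

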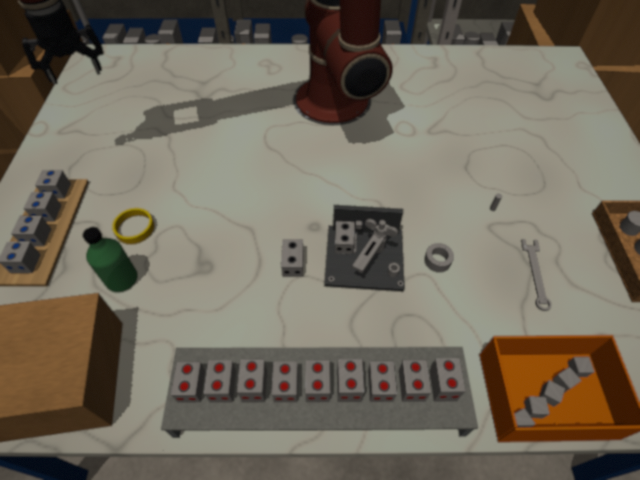

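View pics/top0.png

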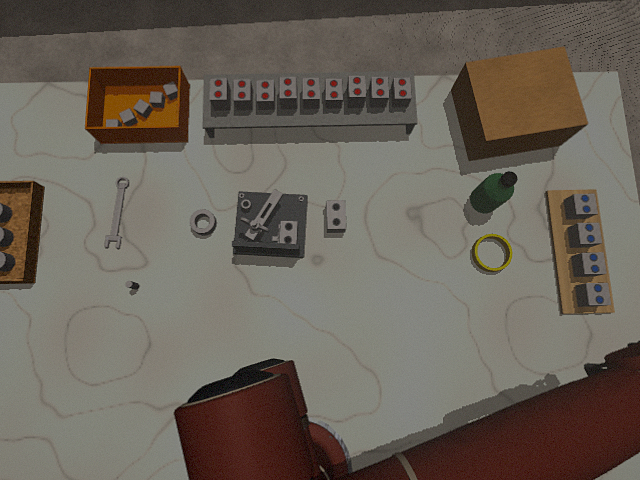

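```bash
cat > h.py <<'E'
import numpy as np, cv2
from plant import manip
def cam(n):
    m=manip.camera_model(n); K=np.array([[m['fx'],0,m['cx']],[0,m['fy'],m['cy']],[0,0,1]])
    return K,m['k1'],np.array(m['rvec'],float),np.array(m['tvec'],float)
def proj(n,P):
    K,k,r,t=cam(n); return cv2.projectPoints(np.atleast_2d(np.array(P,float)),r,t,K,np.array([k,0,0,0,0.]))[0][:,0]
def ray(n,uv):
    K,k,r,t=cam(n); R=cv2.Rodrigues(r)[0]
    p=cv2.undistortPoints(np.array([[uv]],float),K,np.array([k,0,0,0,0.]))[0,0]
    return -R.T@t, R.T@np.array([p[0],p[1],1])
def onz(n,uv,z):
    o,d=ray(n,uv); return o+d*(z-o[2])/d[2]
def crop(n,f,c,s,out,k):
    x,y=c; cv2.imwrite(out,cv2.resize(f[y-s*3//4:y+s*3//4,x-s:x+s],None,fx=k,fy=k,interpolation=cv2.INTER_CUBIC))
E
python3 - <<'E'
import cv2
from h import *
crop("scene",cv2.imread("pics/scene0.png"),(365,245),50,"pics/s0c.png",8)
crop("top",cv2.imread("pics/top0.png"),(270,225),50,"pics/t0c.png",8)
E
```

```text
(no output)
```

View pics/s0c.png

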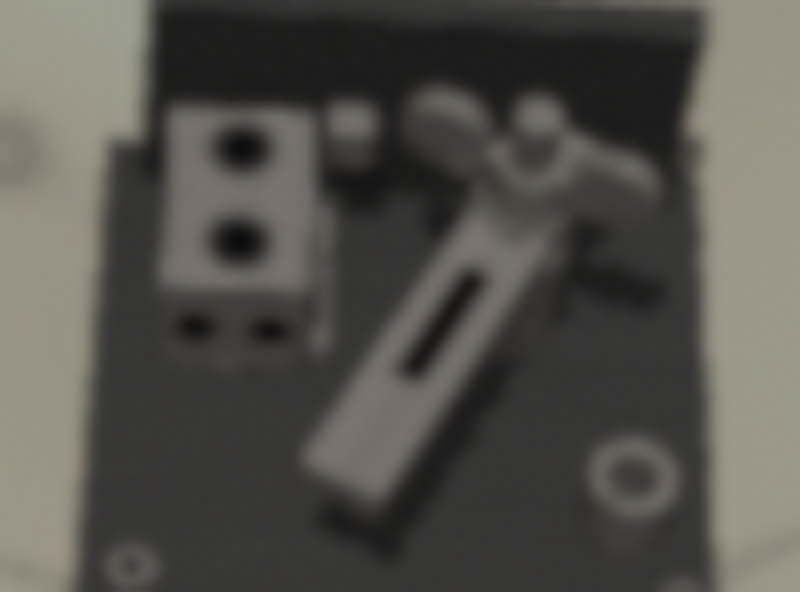

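View pics/t0c.png

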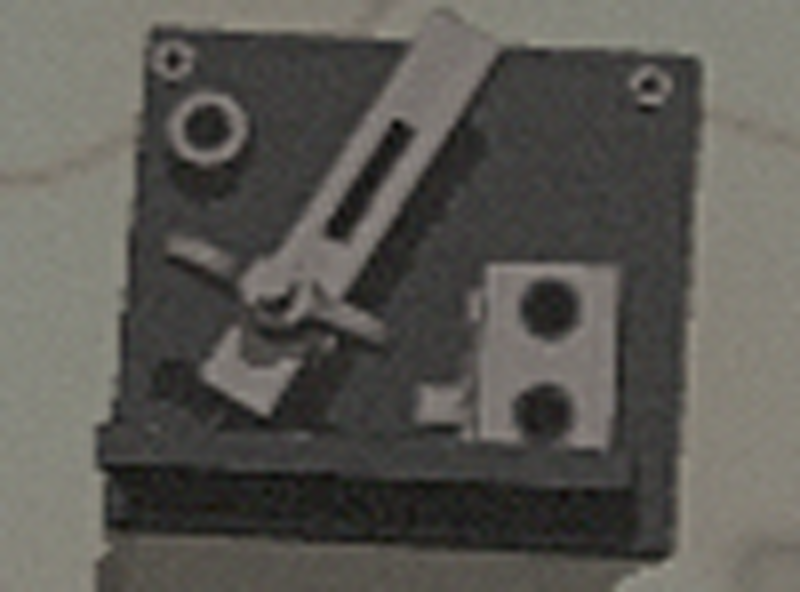

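```bash
python3 - <<'E'
from h import *
T=lambda u,v:(220+u/8,188+v/8)
S=lambda u,v:(315+u/8,208+v/8)
a=onz("top",T(150,25),.015);b=onz("top",T(703,58),.015)
print(a,b,np.linalg.norm(a-b), np.degrees(np.arctan2(*(a-b)[:2]))) # y-axis direction
c=onz("top",T(675,553),.015);print(c)
print("stud top T",onz("top",T(277,297),.109)," S",onz("scene",S(540,105),.109))
th=-np.arctan2((a-b)[0],(a-b)[1]);R=np.array([[np.cos(th),-np.sin(th)],[np.sin(th),np.cos(th)]])
print("yaw",th,"origin from corners", a[:2]-R@[.1,.057], b[:2]-R@[.1,-.113])
# fence top corners z .095
for p in [(97,428),(635,450),(632,487),(100,465)]: print(onz("top",T(*p),.095))
# strap end corners z=.069
e1=onz("top",T(435,8),.069);e2=onz("top",T(503,45),.069);print("strapend",(e1+e2)/2,e1,e2)
e1=onz("scene",S(303,462),.069);e2=onz("scene",S(378,497),.069);print("strapend S",(e1+e2)/2)
for z in(.095,.1):
  print("wing tips top",onz("top",T(168,243),z),onz("top",T(382,335),z),"S",onz("scene",S(415,100),z),onz("scene",S(655,185),z))
E
```

```text
[0.64232496 0.13490773 0.015     ] [ 0.62809445 -0.03417389  0.015     ] 0.16967940715409044 4.810879492974204
[ 0.47494711 -0.02281654  0.015     ]
stud top T [0.53356415 0.08457582 0.109     ]  S [0.53999614 0.09177822 0.109     ]
yaw -0.08396568706907526 origin from corners [0.53789684 0.08649525] [0.53792373 0.08681471]
[0.5004978  0.13624479 0.095     ]
[ 0.49087224 -0.01353301  0.095     ]
[ 0.48041501 -0.012531    0.095     ]
[0.48997956 0.13527763 0.095     ]
strapend [0.62296769 0.03359278 0.069     ] [0.62881688 0.0434736  0.069     ] [0.61711849 0.02371196 0.069     ]
strapend S [0.6278203 0.0384484 0.069    ]
wing tips top [0.55319416 0.11695499 0.095     ] [0.52529184 0.05681721 0.095     ] S [0.52764186 0.06165664 0.095     ] [0.55528985 0.12179392 0.095     ]
wing tips top [0.55193068 0.11621452 0.1       ] [0.52415838 0.05635697 0.1       ] S [0.53146565 0.06095427 0.1       ] [0.55893153 0.12069544 0.1       ]
```

```bash
python3 - <<'E'
from h import *
from scipy.spatial.transform import Rotation as Ro
s=manip.state();q=s['tool_rot'];R=Ro.from_quat([*q[1:],q[0]]).as_matrix();print(R.round(3))
S=np.array([.537,.087]);
for a in (-30,-45,-60,-75,-90,-94.3):
    a=np.radians(a);u=np.array([np.cos(a),np.sin(a)]);n=np.array([-u[1],u[0]])
    print(np.degrees(a).round(),[ (S+.08*u+d*n).round(4).tolist() for d in(.026,.04)])
E
python3 -m jog '{"offset":[[0,0,0.5],[0,0,0.5],[0.43,0.73,0],[0.43,0.73,0],[0.43,0.73,0],[0.43,0.73,0],[0.43,0.73,0],[0.43,0.73,0],[0.43,0.73,0],[0.43,0.73,0],[0.43,0.73,0],[0.43,0.73,0]],"angular":[[0,0,0],[0,0,0],[0,0,0],[0,0,0],[0,0,0],[0,0,0],[0,0,0],[0,0,0],[0,0,0],[0,0,0],[0,0,0],[0,0,0]],"jaw":[0,0,0,0,0,0,0,0,0,0,0,0]}'
```

```text
[[-0.925 -0.001  0.38 ]
 [-0.38   0.002 -0.925]
 [-0.    -1.    -0.002]]
-30.0 [[0.6193, 0.0695], [0.6263, 0.0816]]
-45.0 [[0.612, 0.0488], [0.6219, 0.0587]]
-60.0 [[0.5995, 0.0307], [0.6116, 0.0377]]
-75.0 [[0.5828, 0.0165], [0.5963, 0.0201]]
-90.0 [[0.563, 0.007], [0.577, 0.007]]
-94.0 [[0.5569, 0.0053], [0.5709, 0.0042]]
time: 1.3
tool_pos: [0.4528, -0.2113, 0.2541]
tool_rot: [0.137, -0.137, 0.694, -0.694]
contact_force: [0.0, -0.5, -0.1]
gripper_width: -0.001
```

```bash
python3 -m jog '{"offset":[[0.43,0.73,0],[0.43,0.73,0],[0.43,0.73,0],[0.43,0.73,0],[0.43,0.73,0],[0.43,0.73,0],[0.43,0.73,0],[0.43,0.75,0],[0,0,0],[0,0,0]],"angular":[[0,0,0],[0,0,0],[0,0,0],[0,0,0],[0,0,0],[0,0,0],[0,0,0],[0,0,0],[0,0,0],[0,0,0]],"jaw":[0,0,0,0,0,0,0,0,0,0]}'
python3 - <<'E'
from h import *
s=manip.state();print(s['joint_pos'],s['tool_pos'])
f=manip.grab_frame("scene");cv2.imwrite("pics/s1.png",f)
E
```

```text
time: 2.3
tool_pos: [0.6242, 0.0806, 0.2535]
tool_rot: [-0.137, 0.138, -0.694, 0.694]
contact_force: [-0.3, -1.0, 1.4]
gripper_width: -0.005
[ 1.04053789e-02  4.01905617e-02  1.54468842e+00 -4.47117243e-04
  1.55858965e+00  1.18979169e+00] [0.62424541 0.08056281 0.253477  ]
```

View pics/s1.png

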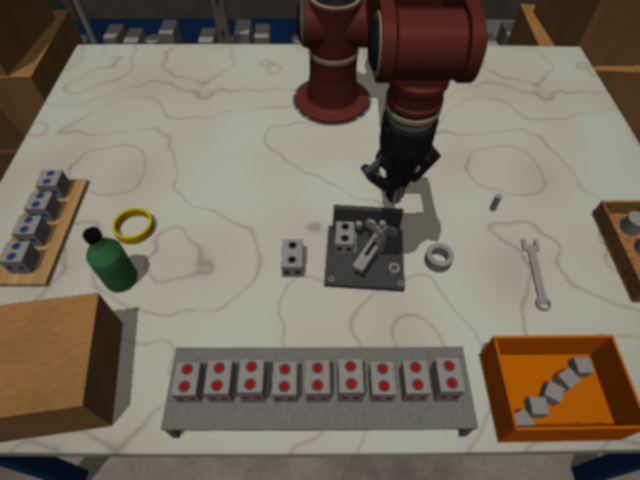

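```bash
python3 -m jog '{"offset":[[0.03,0.03,-0.75],[0,0,-0.75],[0,0,-0.75],[0,0,-0.6],[0,0,-0.5],[0,0,-0.3],[0,0,-0.15],[0,0,0]],"angular":[[0,0,0],[0,0,0],[0,0,0],[0,0,0],[0,0,0],[0,0,0],[0,0,0],[0,0,0]],"jaw":[0,0,0,0,0,0,0,0]}'
python3 - <<'E'
from h import *
for n,c in(("scene",(365,245)),("top",(270,225))):
  f=manip.grab_frame(n);crop(n,f,c,50,f"pics/{n}2.png",8)
print(manip.state()['time'],proj("scene",manip.state()['tool_pos']))
E
```

```text
time: 3.15
tool_pos: [0.6256, 0.0807, 0.0641]
tool_rot: [0.136, -0.137, 0.694, -0.694]
contact_force: [-0.2, -0.6, 0.2]
gripper_width: 0.0
3.25 [[378.53317835 268.29405268]]
```

View pics/scene2.png

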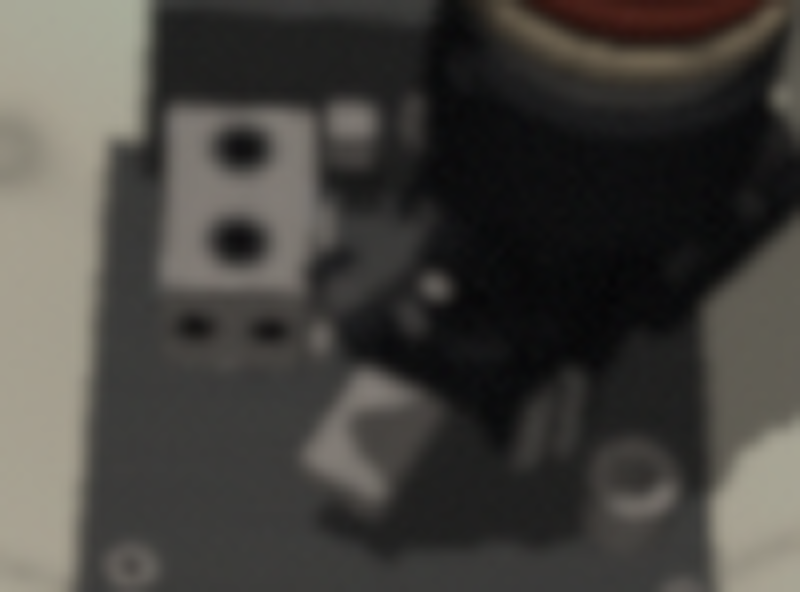

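View pics/top2.png

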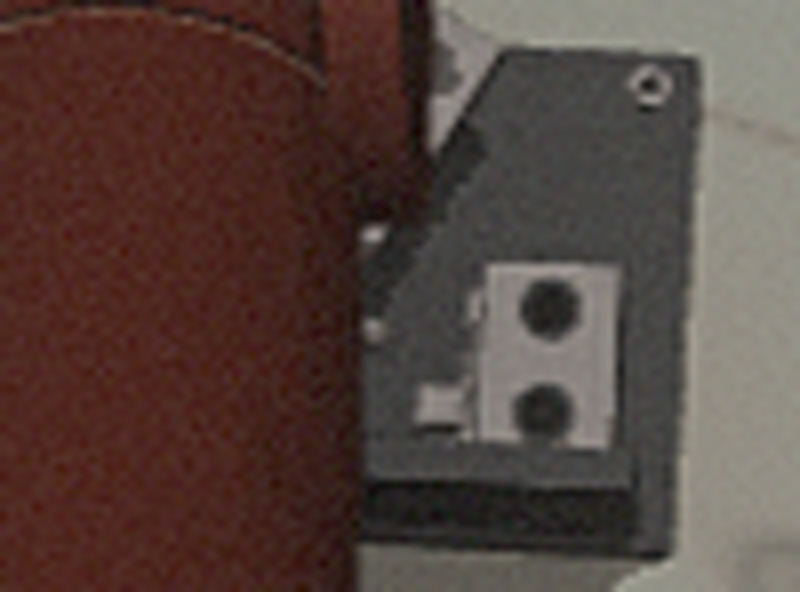

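```bash
python3 - <<'E'
from h import *
f=cv2.imread("pics/scene2.png")[250:550,250:700];g=(255*(np.clip(f/140.,0,1))**.45).astype(np.uint8)
cv2.imwrite("pics/s2g.png",cv2.resize(g,None,fx=1.7,fy=1.7))
E
```

```text
(no output)
```

View pics/s2g.png

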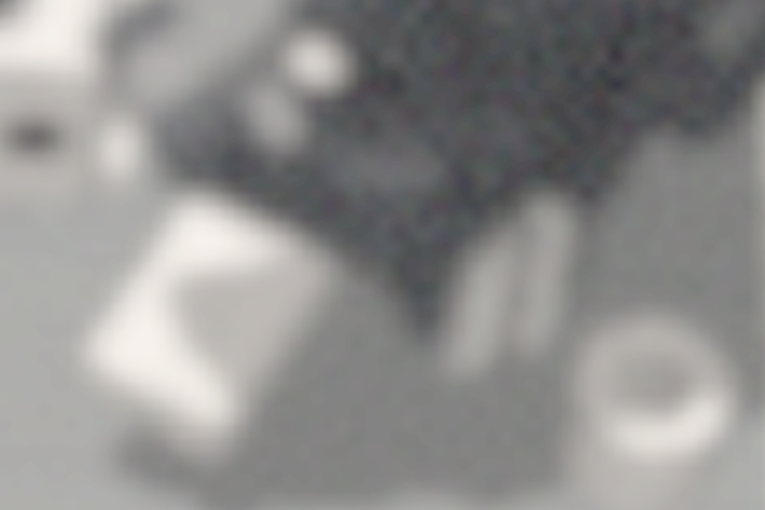

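```bash
python3 -m jog '{"offset":[[-0.04,-0.15,-0.06],[-0.08,-0.2,0],[-0.1,-0.22,0],[-0.1,-0.22,0],[0,0,0]],"angular":[[0,0,0],[0,0,0],[0,0,0],[0,0,0],[0,0,0]],"jaw":[0,0,0,0,0]}'
python3 - <<'E'
from h import *
f=manip.grab_frame("scene");crop("scene",f,(365,245),50,f"pics/s3.png",8)
f=cv2.imread("pics/s3.png");g=(255*(np.clip(f/140.,0,1))**.45).astype(np.uint8)
cv2.imwrite("pics/s3g.png",g);print(proj("scene",manip.state()['tool_pos']))
E
```

```text
time: 3.75
tool_pos: [0.6093, 0.0402, 0.0615]
tool_rot: [-0.136, 0.136, -0.694, 0.694]
contact_force: [0.1, -0.4, -0.2]
gripper_width: -0.002
[[358.00111978 262.23226185]]
```

View pics/s3g.png

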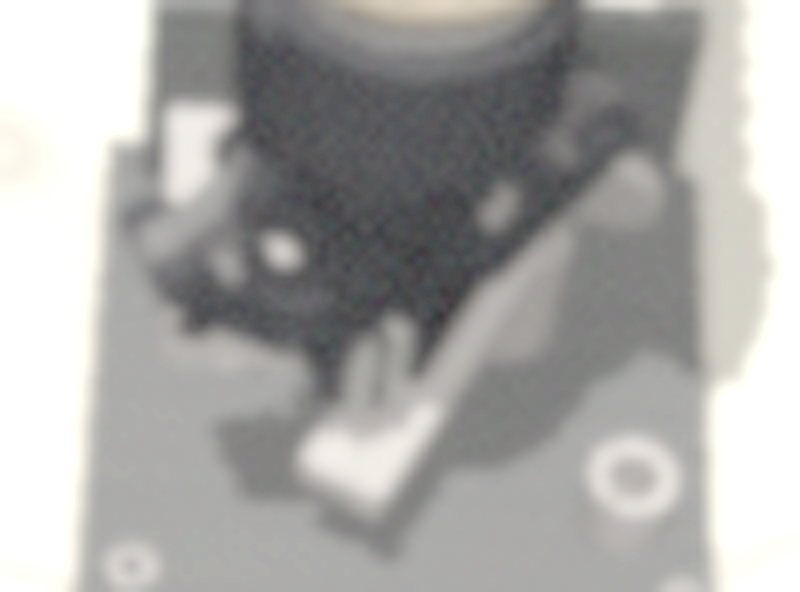

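```bash
for i in 1 2 3; do :; done; python3 -m jog '{"offset":[[0,0,-0.04],[0,0,0]],"angular":[[0,0,0],[0,0,0]],"jaw":[0,0]}'
python3 -m jog '{"offset":[[0,0,-0.04],[0,0,0]],"angular":[[0,0,0],[0,0,0]],"jaw":[0,0]}'
```

```text
time: 4.0
tool_pos: [0.6099, 0.0421, 0.0592]
tool_rot: [0.137, -0.137, 0.694, -0.694]
contact_force: [0.5, 0.3, 1.0]
gripper_width: -0.002
time: 4.2
tool_pos: [0.6098, 0.0422, 0.0571]
tool_rot: [0.137, -0.137, 0.694, -0.694]
contact_force: [0.0, -0.2, -0.5]
gripper_width: 0.001
```

```bash
python3 -m jog '{"offset":[[0,0,-0.04],[0,0,0]],"angular":[[0,0,0],[0,0,0]],"jaw":[0,0]}'
python3 -m jog '{"offset":[[0,0,-0.04],[0,0,0]],"angular":[[0,0,0],[0,0,0]],"jaw":[0,0]}'
python3 - <<'E'
from h import *
f=manip.grab_frame("scene");crop("scene",f,(365,245),50,f"pics/s4.png",8)
f=cv2.imread("pics/s4.png");g=(255*(np.clip(f/140.,0,1))**.45).astype(np.uint8)
cv2.imwrite("pics/s4g.png",g);print(proj("scene",manip.state()['tool_pos']))
E
```

```text
time: 4.4
tool_pos: [0.6098, 0.0421, 0.0551]
tool_rot: [0.137, -0.137, 0.694, -0.694]
contact_force: [-0.5, -0.1, 0.1]
gripper_width: -0.001
time: 4.6
tool_pos: [0.6098, 0.0419, 0.0532]
tool_rot: [0.137, -0.137, 0.694, -0.694]
contact_force: [0.2, -0.7, -0.3]
gripper_width: 0.004
[[358.1987308  264.45864743]]
```

View pics/s4g.png

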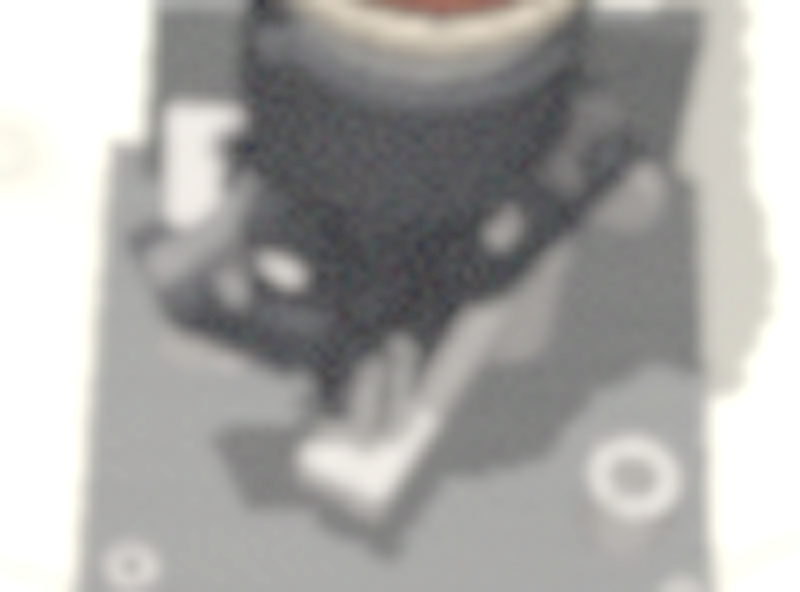

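```bash
for i in 1; do :; done
python3 -m jog '{"offset":[[0,0,-0.04],[0,0,0]],"angular":[[0,0,0],[0,0,0]],"jaw":[0,0]}'
python3 -m jog '{"offset":[[0,0,-0.04],[0,0,0]],"angular":[[0,0,0],[0,0,0]],"jaw":[0,0]}'
python3 -m jog '{"offset":[[0,0,-0.04],[0,0,0]],"angular":[[0,0,0],[0,0,0]],"jaw":[0,0]}'
```

```text
time: 4.85
tool_pos: [0.6098, 0.0419, 0.0512]
tool_rot: [0.137, -0.137, 0.694, -0.694]
contact_force: [0.5, -0.3, -0.1]
gripper_width: -0.005
time: 5.05
tool_pos: [0.6097, 0.0419, 0.0491]
tool_rot: [0.137, -0.137, 0.694, -0.694]
contact_force: [0.5, -0.3, 0.3]
gripper_width: 0.001
time: 5.25
tool_pos: [0.6097, 0.0419, 0.0471]
tool_rot: [0.137, -0.137, 0.694, -0.694]
contact_force: [0.0, -0.1, 0.3]
gripper_width: -0.004
```

```bash
python3 - <<'E'
from h import *
print(proj("scene",[[.6098,.042,z] for z in (.05,.06,.07,.08)]))
for z in(.06,.07,.08,.09): print(onz("scene",(362,263),z))
f=manip.grab_frame("scene");crop("scene",f,(365,255),24,f"pics/s5.png",16)
f=cv2.imread("pics/s5.png");g=(255*(np.clip(f/140.,0,1))**.45).astype(np.uint8)
cv2.imwrite("pics/s5g.png",g);print(proj("scene",manip.state()['tool_pos']))
f=manip.grab_frame("top");crop("top",f,(270,215),40,f"pics/t5.png",10)
E
```

```text
[[358.11832984 265.28177212]
 [358.47725654 262.70353756]
 [358.84234413 260.08055194]
 [359.21375077 257.41165313]]
[0.61053323 0.04918935 0.06      ]
[0.6167999  0.04800351 0.07      ]
[0.62306657 0.04681768 0.08      ]
[0.62933324 0.04563185 0.09      ]
[[357.97443866 265.98840948]]
```

View pics/s5g.png

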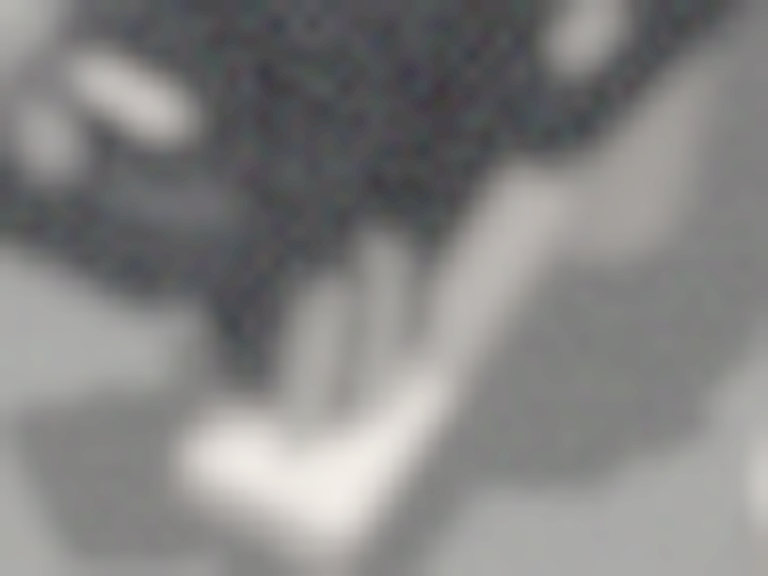

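View pics/t5.png

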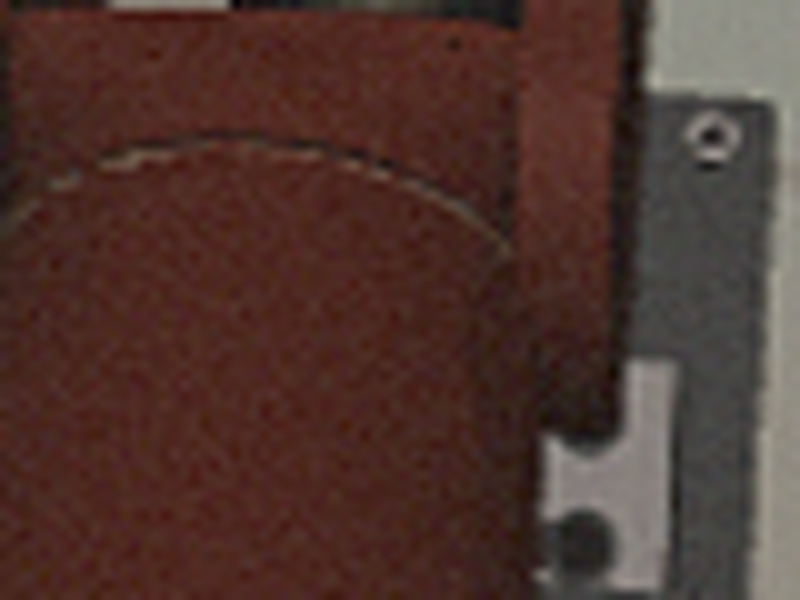

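```bash

python3 -m jog '{"offset":[[0,0,-0.04],[0,0,0]],"angular":[[0,0,0],[0,0,0]],"jaw":[0,0]}'
python3 -m jog '{"offset":[[0,0,-0.04],[0,0,0]],"angular":[[0,0,0],[0,0,0]],"jaw":[0,0]}'
python3 -m jog '{"offset":[[0,0,-0.04],[0,0,0]],"angular":[[0,0,0],[0,0,0]],"jaw":[0,0]}'
```

```text
time: 5.55
tool_pos: [0.6098, 0.0419, 0.0452]
tool_rot: [0.137, -0.137, 0.694, -0.694]
contact_force: [0.5, 0.4, -0.0]
gripper_width: 0.001
time: 5.75
tool_pos: [0.6097, 0.0419, 0.0431]
tool_rot: [0.137, -0.137, 0.694, -0.694]
contact_force: [-0.1, -0.8, 0.4]
gripper_width: -0.003
time: 5.95
tool_pos: [0.6104, 0.042, 0.0422]
tool_rot: [0.137, -0.137, 0.694, -0.694]
contact_force: [-1.3, 0.6, 4.5]
gripper_width: -0.001
```

```bash
python3 - <<'E'
from h import *
f=manip.grab_frame("scene");crop("scene",f,(365,245),50,f"pics/s6.png",8)
f=cv2.imread("pics/s6.png");g=(255*(np.clip(f/140.,0,1))**.45).astype(np.uint8)
cv2.imwrite("pics/s6g.png",g);s=manip.state();print(s['tool_pos'],s['contact_force'],s['ft_torque'])
E
```

```text
[0.61043994 0.04203371 0.04224757] [-0.53676207  0.07125357  3.25172809] [0.0377777  0.17417292 0.0097692 ]
```

View pics/s6g.png

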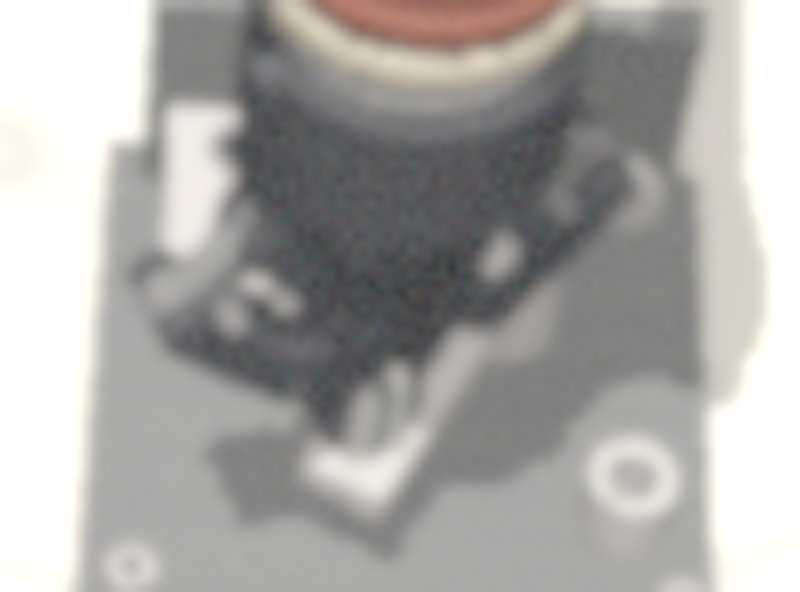

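```bash

python3 -m jog '{"offset":[[0,0,0.4],[0.16,0.4,0],[0.16,0.42,0],[0,0,-0.3],[0,0,-0.26],[0,0,0],[-0.04,-0.15,0],[-0.06,-0.15,0],[-0.08,-0.2,0],[0,0,0]],"angular":[[0,0,0],[0,0,0],[0,0,0],[0,0,0],[0,0,0],[0,0,0],[0,0,0],[0,0,0],[0,0,0],[0,0,0]],"jaw":[0,0,0,0,0,0,0,0,0,0]}'
python3 - <<'E'
from h import *
f=manip.grab_frame("scene");crop("scene",f,(365,245),50,f"pics/s7.png",8)
f=cv2.imread("pics/s7.png");g=(255*(np.clip(f/140.,0,1))**.45).astype(np.uint8)
cv2.imwrite("pics/s7g.png",g);s=manip.state();print(s['tool_pos'],s['contact_force'],s['ft_torque'])
E
```

```text
time: 7.0
tool_pos: [0.6168, 0.0562, 0.034]
tool_rot: [-0.136, 0.136, -0.694, 0.694]
contact_force: [0.3, 0.3, 0.5]
gripper_width: -0.005
[0.61703627 0.05670153 0.03406231] [-0.05891636 -0.98685815 -0.10748865] [-0.00712548  0.02179649 -0.04770464]
```

View pics/s7g.png

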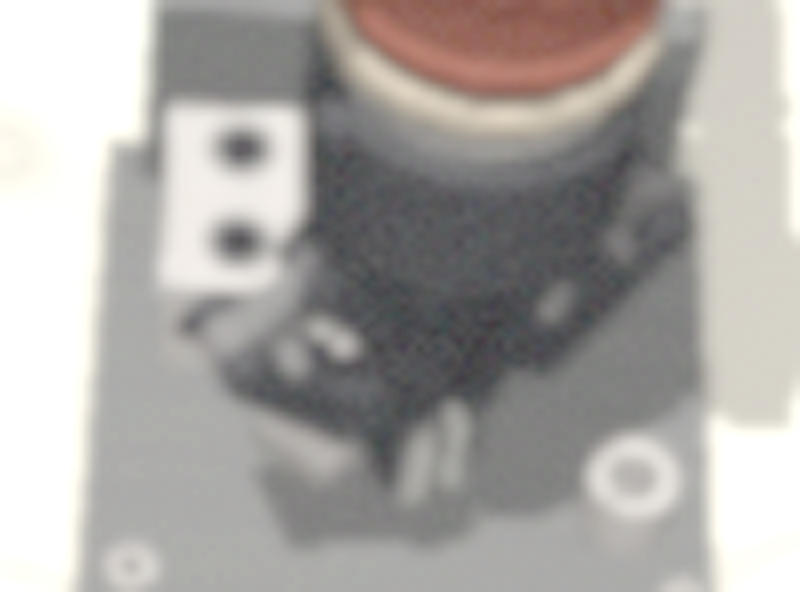

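```bash

python3 -m jog '{"offset":[[-0.1,-0.16,0],[-0.12,-0.19,0],[-0.13,-0.18,0],[-0.16,-0.14,0],[-0.17,-0.14,0],[-0.2,-0.1,0],[-0.2,-0.09,0],[0,0,0]],"angular":[[0,0,0],[0,0,0],[0,0,0],[0,0,0],[0,0,0],[0,0,0],[0,0,0],[0,0,0]],"jaw":[0,0,0,0,0,0,0,0]}'
python3 - <<'E'
from h import *
f=manip.grab_frame("scene");crop("scene",f,(365,245),50,f"pics/s8.png",8)
f=cv2.imread("pics/s8.png");g=(255*(np.clip(f/140.,0,1))**.45).astype(np.uint8)
cv2.imwrite("pics/s8g.png",g);s=manip.state();print(s['tool_pos'],s['contact_force'],s['ft_torque'])
f=manip.grab_frame("top");crop("top",f,(270,225),50,f"pics/t8.png",8)
E
```

```text
time: 7.85
tool_pos: [0.5613, 0.0073, 0.0332]
tool_rot: [-0.136, 0.137, -0.694, 0.694]
contact_force: [0.0, -0.5, 0.3]
gripper_width: 0.002
[0.56198828 0.00751426 0.03332269] [ 0.14604345  0.01381485 -0.07304654] [ 0.03681767 -0.02383376  0.03278379]
```

View pics/s8g.png

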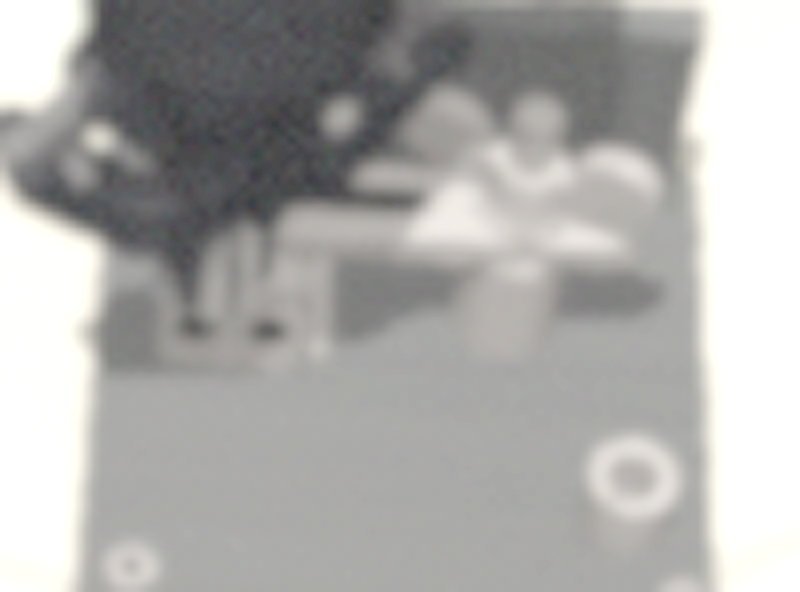

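View pics/t8.png

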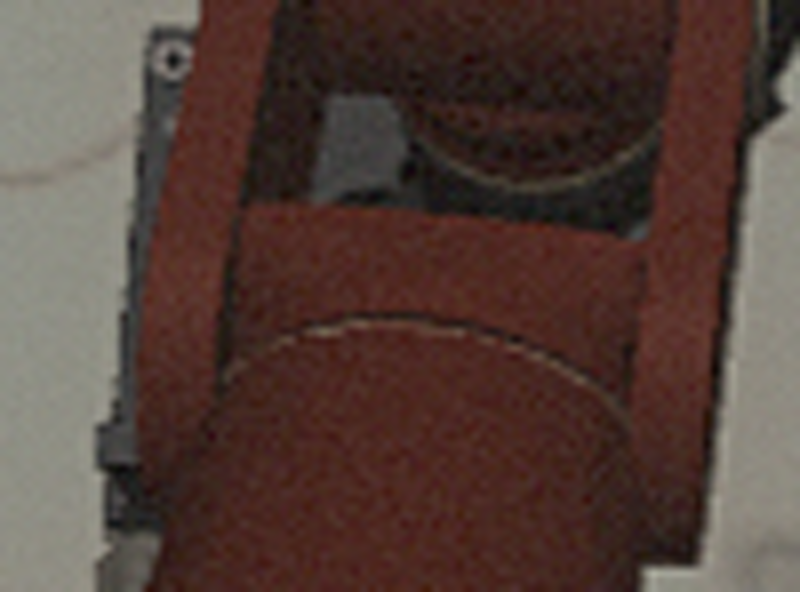

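```bash

python3 -m jog '{"offset":[[-0.06,-0.02,0],[-0.04,-0.01,0],[0,0,0]],"angular":[[0,0,0],[0,0,0],[0,0,0]],"jaw":[0,0,0]}'
python3 -m jog '{"offset":[[-0.05,0,0],[0,0,0]],"angular":[[0,0,0],[0,0,0]],"jaw":[0,0]}'
```

```text
time: 8.25
tool_pos: [0.5584, 0.0066, 0.0337]
tool_rot: [0.137, -0.137, 0.694, -0.694]
contact_force: [0.4, 0.6, 0.3]
gripper_width: 0.005
time: 8.45
tool_pos: [0.5579, 0.0066, 0.0341]
tool_rot: [-0.139, 0.135, -0.693, 0.694]
contact_force: [8.9, 1.3, -4.9]
gripper_width: -0.001
```

```bash

python3 -m jog '{"offset":[[0.2,0.02,0],[0.1,0,0.5],[0,0,0.8],[0,0,0.8],[0,0,0.8],[0,0,0.5],[0,0.3,0],[0,0.3,0],[0,0.3,0],[0,0.3,0],[0,0.3,0],[0,0,0]],"angular":[[0,0,0],[0,0,0],[0,0,1],[0,0,1],[0,0,1],[0,0,1],[0,0,1],[0,0,1],[0,0,1],[0,0,1],[0,0,1],[0,0,1]],"jaw":[0,0,0,0,0,0,32,32,32,32,32,32]}'
python3 - <<'E'
from h import *
f=manip.grab_frame("scene");crop("scene",f,(365,235),65,f"pics/s9.png",6)
f=cv2.imread("pics/s9.png");g=(255*(np.clip(f/140.,0,1))**.45).astype(np.uint8)
cv2.imwrite("pics/s9g.png",g);s=manip.state();print(s['tool_pos'],s['contact_force'],s['joint_pos'])
E
```

```text
time: 9.65
tool_pos: [0.5702, 0.0838, 0.2031]
tool_rot: [0.467, -0.468, 0.531, -0.53]
contact_force: [-0.1, -0.6, 0.1]
gripper_width: 0.375
[0.57021766 0.08319627 0.20313944] [ 0.69250316 -0.39717689  0.83589043] [ 1.59815024e-02 -6.04194576e-02  1.72799058e+00 -4.16163720e-04
  1.47590792e+00  1.41475914e-01]
```

View pics/s9g.png

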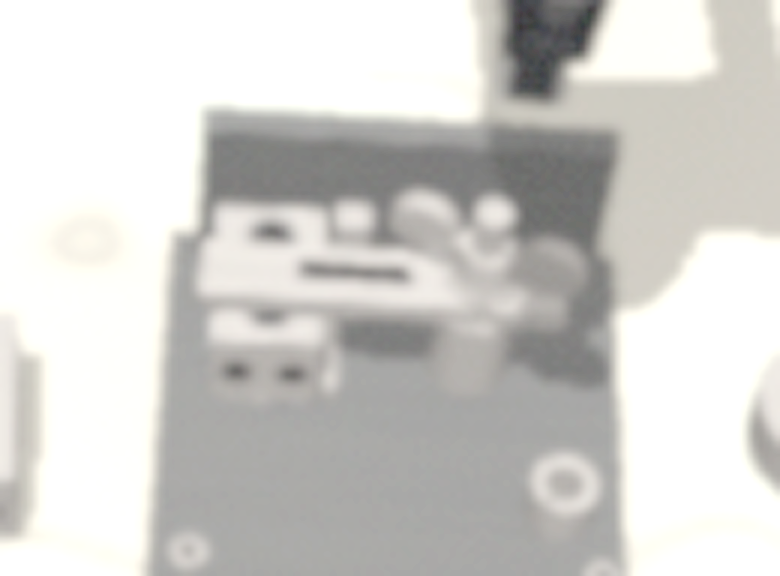

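```bash

python3 -m jog '{"offset":[[-0.33,0.03,0],[-0.33,0.04,0],[0,0,0],[0,0,0],[0,0,0],[0,0,0],[0,0,0],[0,0,0],[0,0,0],[0,0,0],[0,0,0],[0,0,0]],"angular":[[0,0,1],[0,0,1],[0,0,1],[0,0,1],[0,0,1],[0,0,1],[0,0,1],[0,0,1],[0,0,1],[0,0,1],[0,0,1],[0,0,1]],"jaw":[32,32,32,32,32,32,32,32,32,32,32,32]}'
python3 -m jog '{"offset":[[0,0,0],[0,0,0],[0,0,0],[0,0,0],[0,0,0],[0,0,0],[0,0,-0.3],[0,0,-0.3],[0,0,-0.3],[0,0,-0.3],[0,0,-0.3],[0,0,0]],"angular":[[0,0,1],[0,0,1],[0,0,1],[0,0,1],[0,0,1],[0,0,1],[0,0,1],[0,0,1],[0,0,1],[0,0,1],[0,0,1],[0,0,1]],"jaw":[32,32,32,32,32,32,32,32,32,32,32,32]}'
python3 -m jog '{"offset":[[0,0,0],[0,0,0],[0,0,0],[0,0,0],[0,0,0]],"angular":[[0,0,1],[0,0,1],[0,0,1],[0,0,0],[0,0,0]],"jaw":[32,32,32,32,32]}'
python3 - <<'E'
from h import *
f=manip.grab_frame("scene");crop("scene",f,(365,235),65,f"pics/s10.png",6)
f=cv2.imread("pics/s10.png");g=(255*(np.clip(f/140.,0,1))**.45).astype(np.uint8)
cv2.imwrite("pics/s10g.png",g);s=manip.state();j=s['joint_pos'];print(s['tool_pos'],s['contact_force'],j,np.degrees(j[0]-j[5]))
print((proj("scene",s['tool_pos'])-[300,235-48])*6)
E
```

```text
time: 10.9
tool_pos: [0.5373, 0.0856, 0.2033]
tool_rot: [-0.689, 0.69, -0.157, 0.156]
contact_force: [0.6, 0.2, -0.4]
gripper_width: 0.376
time: 12.1
tool_pos: [0.5355, 0.0856, 0.1254]
tool_rot: [0.65, -0.649, -0.277, 0.281]
contact_force: [-0.5, 0.8, -0.5]
gripper_width: 0.369
time: 12.6
tool_pos: [0.5374, 0.0857, 0.1284]
tool_rot: [0.599, -0.599, -0.375, 0.376]
contact_force: [-0.7, -0.6, 0.7]
gripper_width: 0.373
[0.53744846 0.08575856 0.12839856] [ 0.66151808 -0.20927202 -0.43554362] [ 2.15839628e-02 -8.03685178e-02  1.87435941e+00 -2.03473295e-04
  1.34819729e+00 -2.66933649e+00] 154.1783850404901
[[483.22716022 163.92855452]]
```

View pics/s10g.png

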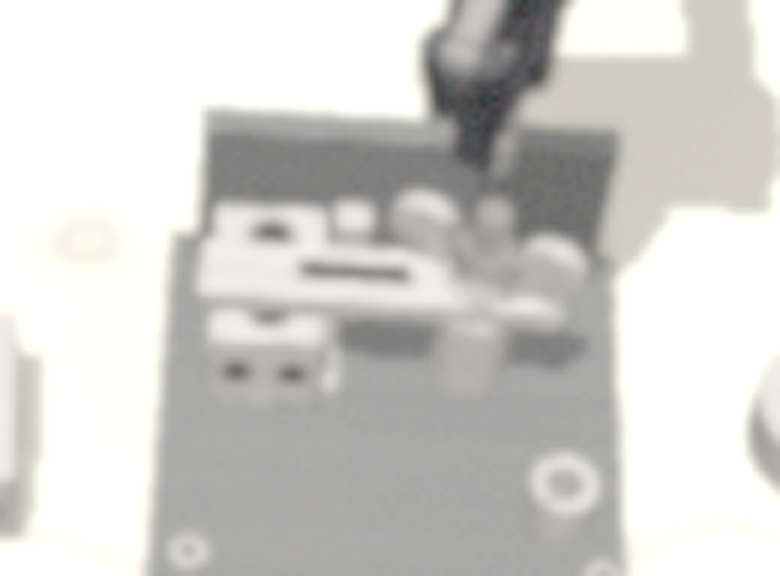

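```bash
python3 - <<'E'
from h import *
for p in [(.564,.0735),(.557,.077),(.5375,.0858),(.52,.094)]:
    for z in (.13,.15,.16,.17): print(p,z,((proj("scene",[*p,z])[0]-[300,187])*6).round())
f=manip.grab_frame("scene");crop("scene",f,(378,205),24,f"pics/s11.png",16)
f=cv2.imread("pics/s11.png");g=(255*(np.clip(f/140.,0,1))**.45).astype(np.uint8)
cv2.imwrite("pics/s11g.png",g)
E
```

```text
(0.564, 0.0735) 0.13 [454. 224.]
(0.564, 0.0735) 0.15 [460. 187.]
(0.564, 0.0735) 0.16 [463. 168.]
(0.564, 0.0735) 0.17 [467. 149.]
(0.557, 0.077) 0.13 [463. 207.]
(0.557, 0.077) 0.15 [469. 170.]
(0.557, 0.077) 0.16 [472. 151.]
(0.557, 0.077) 0.17 [476. 132.]
(0.5375, 0.0858) 0.13 [484. 161.]
(0.5375, 0.0858) 0.15 [491. 124.]
(0.5375, 0.0858) 0.16 [494. 105.]
(0.5375, 0.0858) 0.17 [498.  85.]
(0.52, 0.094) 0.13 [503. 121.]
(0.52, 0.094) 0.15 [511.  83.]
(0.52, 0.094) 0.16 [514.  64.]
(0.52, 0.094) 0.17 [518.  44.]
```

View pics/s11g.png

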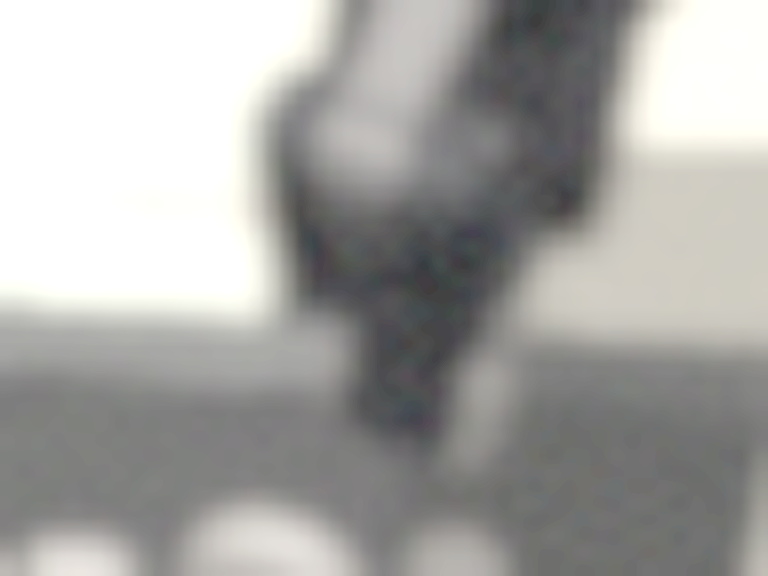

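```bash

python3 -m jog '{"offset":[[0,0.02,-0.3],[0,0,-0.3],[0,0,-0.3],[0,0,-0.3],[0,0,-0.3],[0,0,0]],"angular":[[0,0,0],[0,0,0],[0,0,0],[0,0,0],[0,0,0],[0,0,0]],"jaw":[32,32,32,32,32,32]}'
python3 - <<'E'
from h import *
f=manip.grab_frame("scene");crop("scene",f,(375,220),32,f"pics/s12.png",12)
f=cv2.imread("pics/s12.png");g=(255*(np.clip(f/140.,0,1))**.45).astype(np.uint8)
cv2.imwrite("pics/s12g.png",g);s=manip.state();print(s['tool_pos'],s['contact_force'])
E
```

```text
time: 13.3
tool_pos: [0.535, 0.0868, 0.0499]
tool_rot: [0.6, -0.597, -0.375, 0.378]
contact_force: [-1.0, -0.5, -0.8]
gripper_width: 0.372
[0.53612911 0.08686613 0.05151953] [-0.76298295  0.40963941 -0.09764298]
```

View pics/s12g.png

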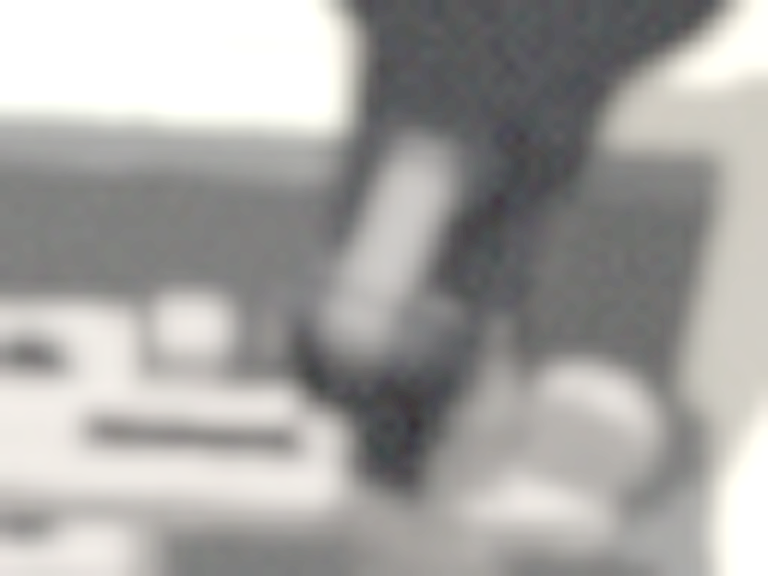

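```bash

python3 -m jog '{"offset":[[0,0,0],[0,0,0],[0,0,0],[0,0,0],[0,0,0],[0,0,0],[0,0,0],[0,0,0],[0,0,0],[0,0,0],[0,0,0],[0,0,0]],"angular":[[0,0,-1],[0,0,-1],[0,0,-1],[0,0,-1],[0,0,-1],[0,0,-1],[0,0,-1],[0,0,-1],[0,0,-1],[0,0,-1],[0,0,-1],[0,0,-1]],"jaw":[32,32,32,32,32,32,32,32,32,32,32,32]}'
python3 - <<'E'
from h import *
f=manip.grab_frame("scene");crop("scene",f,(375,220),32,f"pics/s13.png",12)
f=cv2.imread("pics/s13.png");g=(255*(np.clip(f/140.,0,1))**.45).astype(np.uint8)
cv2.imwrite("pics/s13g.png",g);s=manip.state();j=s['joint_pos'];print(s['tool_pos'],s['contact_force'],s['ft_torque'],np.degrees(j[0]-j[5]))
E
```

```text
time: 14.55
tool_pos: [0.5377, 0.0876, 0.0544]
tool_rot: [0.706, -0.705, 0.049, -0.049]
contact_force: [-1.2, 2.0, 0.4]
gripper_width: 0.38
[0.53780027 0.0875339  0.05437409] [-0.87321923  1.52843174  0.24413132] [0.26925341 0.21784108 0.03863911] 81.96771711842057
```

View pics/s13g.png

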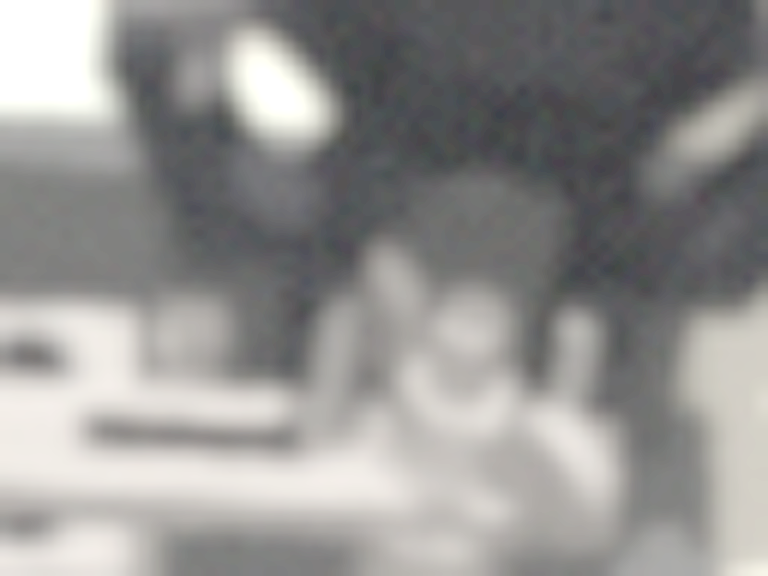

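```bash

R='x'; python3 -m jog '{"offset":[[0,0,0],[0,0,0],[0,0,0],[0,0,0],[0,0,0],[0,0,0],[0,0,0],[0,0,0],[0,0,0],[0,0,0],[0,0,0],[0,0,0]],"angular":[[0,0,-1],[0,0,-1],[0,0,-1],[0,0,-1],[0,0,-1],[0,0,-1],[0,0,-1],[0,0,-1],[0,0,-1],[0,0,-1],[0,0,-1],[0,0,-1]],"jaw":[32,32,32,32,32,32,32,32,32,32,32,32]}'
python3 - <<'E'
from h import *
f=manip.grab_frame("scene");crop("scene",f,(375,220),32,f"pics/s14.png",12)
f=cv2.imread("pics/s14.png");g=(255*(np.clip(f/140.,0,1))**.45).astype(np.uint8)
cv2.imwrite("pics/s14g.png",g);s=manip.state();j=s['joint_pos'];print(s['tool_pos'],s['contact_force'],s['ft_torque'],np.degrees(j[0]-j[5]))
E
```

```text
time: 15.8
tool_pos: [0.5382, 0.0876, 0.0543]
tool_rot: [0.543, -0.542, 0.453, -0.454]
contact_force: [0.5, 2.0, -0.6]
gripper_width: 0.374
[0.53827349 0.08750098 0.05430869] [-0.3607766   1.76813018 -1.16713453] [ 0.30936096 -0.06499885  0.02817688] 10.067668987758285
```

View pics/s14g.png

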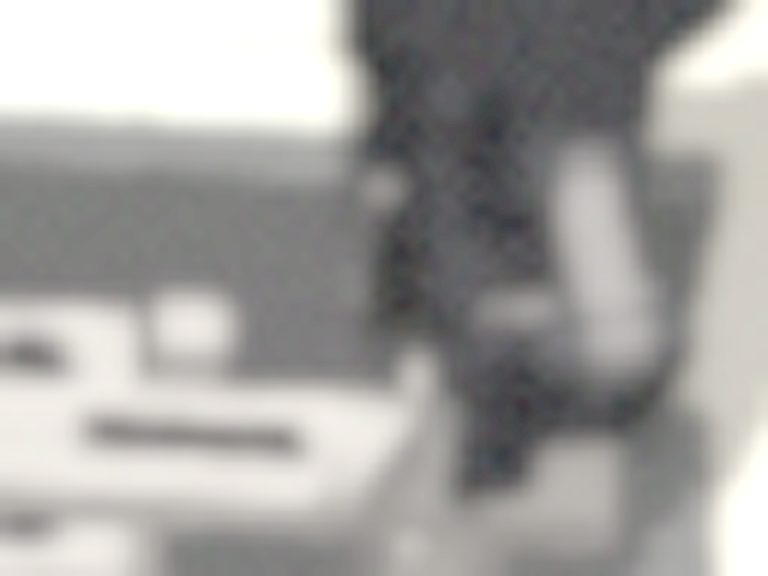

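```bash

python3 -m jog '{"offset":[[0,0,0],[0,0,0],[0,0,0],[0,0,0],[0,0,0],[0,0,0],[0,0,0],[0,0,0],[0,0,0],[0,0,0],[0,0,0],[0,0,0]],"angular":[[0,0,-1],[0,0,-1],[0,0,-1],[0,0,-1],[0,0,-1],[0,0,-1],[0,0,-1],[0,0,-1],[0,0,-1],[0,0,-1],[0,0,-1],[0,0,-1]],"jaw":[32,32,32,32,32,32,32,32,32,32,32,32]}'
python3 -m jog '{"offset":[[0,0,0],[0,0,0],[0,0,0],[0,0,0],[0,0,0],[0,0,0],[0,0,0],[0,0,0],[0,0,0],[0,0,0],[0,0,0],[0,0,0]],"angular":[[0,0,-1],[0,0,-1],[0,0,-1],[0,0,-1],[0,0,-1],[0,0,-1],[0,0,-1],[0,0,-1],[0,0,-1],[0,0,-1],[0,0,-1],[0,0,-1]],"jaw":[32,32,32,32,32,32,32,32,32,32,32,32]}'
python3 - <<'E'
from h import *
f=manip.grab_frame("scene");crop("scene",f,(375,220),32,f"pics/s15.png",12)
f=cv2.imread("pics/s15.png");g=(255*(np.clip(f/140.,0,1))**.45).astype(np.uint8)
cv2.imwrite("pics/s15g.png",g);s=manip.state();j=s['joint_pos'];print(s['tool_pos'],s['contact_force'],s['ft_torque'],np.degrees(j[0]-j[5]))
E
```

```text
time: 17.05
tool_pos: [0.5391, 0.0869, 0.0547]
tool_rot: [-0.174, 0.171, -0.685, 0.686]
contact_force: [1.9, -0.1, -0.6]
gripper_width: 0.376
time: 18.25
tool_pos: [0.5375, 0.0874, 0.054]
tool_rot: [-0.263, 0.263, 0.657, -0.656]
contact_force: [-1.8, 2.3, 0.3]
gripper_width: 0.375
[0.53754388 0.08738248 0.053973  ] [-1.07675211  1.50221089  0.31016553] [0.30938878 0.18411172 0.05215211] -133.85205111837203
```

View pics/s15g.png

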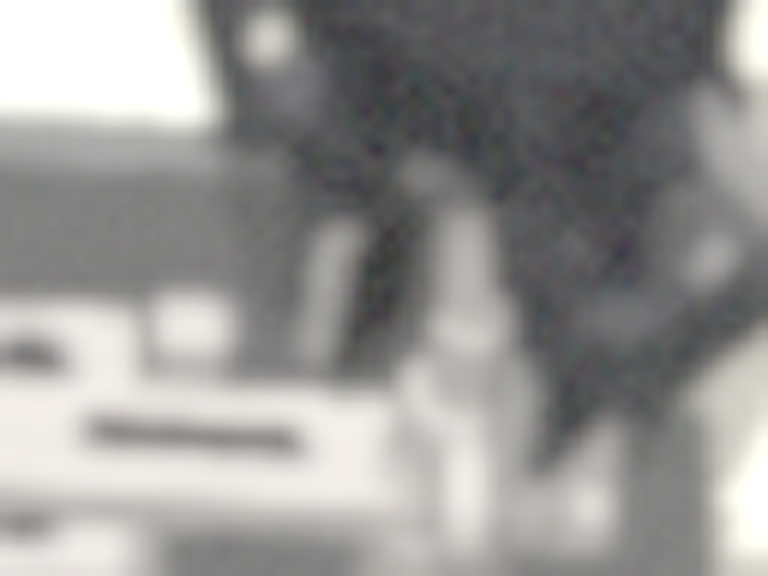

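```bash

python3 -m jog '{"offset":[[0,0,0],[0,0,0],[0,0,0],[0,0,0],[0,0,0],[0,0,0],[0,0,0.4],[0,0,0.5],[0,0,0.5],[0,0,0.3]],"angular":[[0,0,-1],[0,0,-1],[0,0,-1],[0,0,-1],[0,0,-1],[0,0,-1],[0,0,0],[0,0,0],[0,0,0],[0,0,0]],"jaw":[32,32,32,32,32,32,32,32,32,32]}'
python3 - <<'E'
from h import *
f=manip.grab_frame("scene");crop("scene",f,(375,220),32,f"pics/s16.png",12)
f=cv2.imread("pics/s16.png");g=(255*(np.clip(f/140.,0,1))**.45).astype(np.uint8)
cv2.imwrite("pics/s16g.png",g);s=manip.state();j=s['joint_pos'];print(s['tool_pos'],s['contact_force'],s['ft_torque'],np.degrees(j[0]-j[5]))
E
```

```text
time: 19.3
tool_pos: [0.5391, 0.0866, 0.1415]
tool_rot: [-0.451, 0.453, 0.545, -0.543]
contact_force: [-0.1, -0.8, -0.8]
gripper_width: 0.378
[0.54028301 0.08675338 0.14373422] [ 1.4655842  -0.38597069  1.4543797 ] [ 0.06590191 -0.08550162 -0.0371722 ] -169.51169796711108
```

View pics/s16g.png

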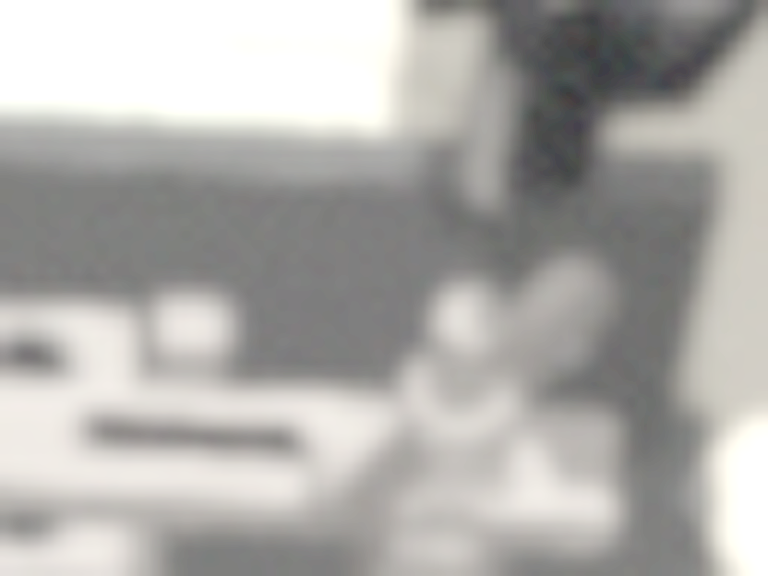

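```bash

python3 -m jog '{"offset":[[-0.04,0,0],[0,0,0],[0,0,0],[0,0,0],[0,0,0],[0,0,0],[0,0,0],[0,0,0],[0,0,0],[0,0,0],[0,0,0],[0,0,0]],"angular":[[0,0,1],[0,0,1],[0,0,1],[0,0,1],[0,0,1],[0,0,1],[0,0,1],[0,0,1],[0,0,1],[0,0,1],[0,0,1],[0,0,1]],"jaw":[32,32,32,32,32,32,32,32,32,32,32,32]}'
python3 -m jog '{"offset":[[0,0,0],[0,0,0],[0,0,0],[0,0,0],[0,0,0],[0,0,0],[0,0,0],[0,0,0],[0,0,0],[0,0,0],[0,0,0],[0,0,0]],"angular":[[0,0,1],[0,0,1],[0,0,1],[0,0,1],[0,0,1],[0,0,1],[0,0,1],[0,0,1],[0,0,1],[0,0,1],[0,0,1],[0,0,1]],"jaw":[32,32,32,32,32,32,32,32,32,32,32,32]}'
python3 -m jog '{"offset":[[0,0,0],[0,0,0],[0,0,0],[0,0,0],[0,0,0],[0,0,0],[0,0,0],[0,0,0],[0,0,0],[0,0,0],[0,0,0],[0,0,0]],"angular":[[0,0,1],[0,0,1],[0,0,1],[0,0,1],[0,0,1],[0,0,1],[0,0,1],[0,0,1],[0,0,1],[0,0,1],[0,0,1],[0,0,1]],"jaw":[32,32,32,32,32,32,32,32,32,32,32,32]}'
python3 -m jog '{"offset":[[0,0,0],[0,0,0],[0,0,0],[0,0,0],[0,0,0],[0,0,0]],"angular":[[0,0,1],[0,0,1],[0,0,1],[0,0,1],[0,0,1],[0,0,0]],"jaw":[32,32,32,32,32,32]}'
python3 - <<'E'
from h import *
s=manip.state();j=s['joint_pos'];print(s['tool_pos'],s['contact_force'],s['ft_torque'],np.degrees(j[0]-j[5]))
E
```

```text
time: 20.55
tool_pos: [0.5352, 0.0867, 0.1376]
tool_rot: [0.045, -0.045, -0.706, 0.706]
contact_force: [-0.1, -0.7, -0.3]
gripper_width: 0.374
time: 21.75
tool_pos: [0.5352, 0.0867, 0.1376]
tool_rot: [0.378, -0.379, 0.597, -0.597]
contact_force: [-0.7, -0.3, -0.6]
gripper_width: 0.38
time: 22.95
tool_pos: [0.5352, 0.0867, 0.1376]
tool_rot: [-0.657, 0.657, -0.261, 0.261]
contact_force: [0.1, 1.0, 0.4]
gripper_width: 0.375
time: 23.55
tool_pos: [0.5352, 0.0867, 0.1377]
tool_rot: [-0.702, 0.702, -0.084, 0.083]
contact_force: [0.2, -0.5, -0.9]
gripper_width: 0.372
[0.53517456 0.08671255 0.13766546] [ 0.17268135 -0.50919148 -0.93535333] [-0.01282666 -0.02536454  0.01338244] 76.4121187958544
```

```bash

python3 -m jog '{"offset":[[0.04,0.01,-0.4],[0,0,-0.4],[0,0,-0.4],[0,0,-0.3],[0,0,-0.2],[0,0,0]],"angular":[[0,0,0],[0,0,0],[0,0,0],[0,0,0],[0,0,0],[0,0,0]],"jaw":[32,32,32,32,32,32]}'
python3 -m jog '{"offset":[[0,0,0],[0,0,0],[0,0,0],[0,0,0],[0,0,0],[0,0,0],[0,0,0],[0,0,0],[0,0,0],[0,0,0],[0,0,0],[0,0,0]],"angular":[[0,0,-1],[0,0,-1],[0,0,-1],[0,0,-1],[0,0,-1],[0,0,-1],[0,0,-1],[0,0,-1],[0,0,-1],[0,0,-1],[0,0,-1],[0,0,-1]],"jaw":[32,32,32,32,32,32,32,32,32,32,32,32]}'
python3 -m jog '{"offset":[[0,0,0],[0,0,0],[0,0,0],[0,0,0],[0,0,0],[0,0,0]],"angular":[[0,0,-1],[0,0,-1],[0,0,-1],[0,0,-1],[0,0,-1],[0,0,0]],"jaw":[32,32,32,32,32,32]}'
python3 - <<'E'
from h import *
f=manip.grab_frame("scene");crop("scene",f,(375,220),32,f"pics/s17.png",12)
f=cv2.imread("pics/s17.png");g=(255*(np.clip(f/140.,0,1))**.45).astype(np.uint8)
cv2.imwrite("pics/s17g.png",g);s=manip.state();j=s['joint_pos'];print(s['tool_pos'],s['contact_force'],s['ft_torque'],np.degrees(j[0]-j[5]))
E
```

```text
time: 24.15
tool_pos: [0.5368, 0.0874, 0.0521]
tool_rot: [-0.702, 0.702, -0.085, 0.084]
contact_force: [1.1, 1.2, -1.0]
gripper_width: 0.375
time: 25.35
tool_pos: [0.5381, 0.0877, 0.0545]
tool_rot: [0.518, -0.517, 0.482, -0.482]
contact_force: [0.9, 2.9, 0.8]
gripper_width: 0.373
time: 25.95
tool_pos: [0.5383, 0.0876, 0.0546]
tool_rot: [-0.377, 0.376, -0.598, 0.599]
contact_force: [0.0, 1.9, -0.2]
gripper_width: 0.374
[0.53826692 0.08750492 0.05450141] [2.12749831 1.55953033 0.31356229] [ 0.1630659  -0.1744352   0.07366295] -25.54567885713047
```

View pics/s17g.png

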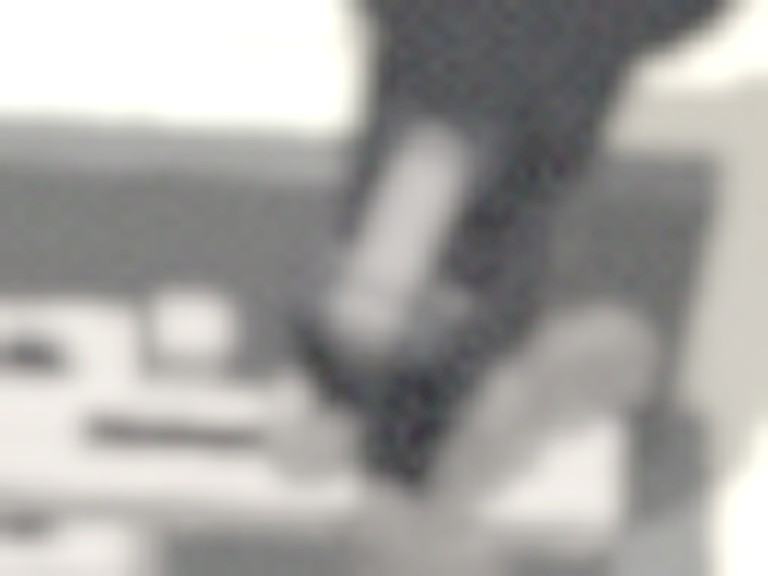

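```bash

python3 -m jog '{"offset":[[0,0,0],[0,0,0],[0,0,0],[0,0,0]],"angular":[[0,0,-1],[0,0,-1],[0,0,-1],[0,0,0]],"jaw":[32,32,32,32]}'
python3 -c "
from h import *
s=manip.state();print(s['ft_torque'],s['contact_force'])"
python3 -m jog '{"offset":[[0,0,0],[0,0,0]],"angular":[[0,0,-0.7],[0,0,0]],"jaw":[32,32]}'
python3 -c "
from h import *
s=manip.state();print(s['ft_torque'],s['contact_force'])"
python3 -m jog '{"offset":[[0,0,0],[0,0,0]],"angular":[[0,0,-0.5],[0,0,0]],"jaw":[32,32]}'
python3 -c "
from h import *
s=manip.state();j=s['joint_pos'];print(s['ft_torque'],s['contact_force'],np.degrees(j[0]-j[5]))"

```

```text
time: 26.4
tool_pos: [0.5381, 0.0874, 0.0542]
tool_rot: [-0.279, 0.278, -0.65, 0.65]
contact_force: [0.9, 0.3, 0.4]
gripper_width: 0.373
[ 0.07466116 -0.26926578  0.00644608] [0.89836208 0.30276117 0.43764481]
time: 26.6
tool_pos: [0.5389, 0.0875, 0.0544]
tool_rot: [-0.256, 0.254, -0.659, 0.66]
contact_force: [3.8, 2.1, -0.9]
gripper_width: 0.376
[ 0.28406024 -0.77197115  0.12625578] [ 3.82441515  2.13195071 -0.94903606]
time: 26.8
tool_pos: [0.5397, 0.0876, 0.0545]
tool_rot: [-0.24, 0.236, -0.665, 0.666]
contact_force: [7.7, 3.0, -0.6]
gripper_width: 0.375
[ 0.35334791 -1.22311438  0.15662972] [ 7.74726744  3.00465313 -0.62984014] -50.67513403305493
```

```bash

python3 -m jog '{"offset":[[0,0,0],[0,0,0],[0,0,0]],"angular":[[0,0,-0.6],[0,0,0],[0,0,0.7]],"jaw":[32,32,32]}'
python3 -m jog '{"offset":[[0,0,0.4],[0,0,0.8],[0,0,0.8],[0,0,0.8],[-0.3,0.3,0.5],[-0.5,0.5,0],[-0.5,0.5,0],[-0.5,0.5,0],[0,0,0]],"angular":[[0,0,0.3],[0,0,0],[0,0,0],[0,0,0],[0,0,0],[0,0,0],[0,0,0],[0,0,0],[0,0,0]],"jaw":[32,32,32,32,32,32,32,32,32]}'
python3 - <<'E'
from h import *
f=manip.grab_frame("scene");crop("scene",f,(365,235),50,f"pics/s18.png",8)
f=manip.grab_frame("top");crop("top",f,(270,225),50,f"pics/t18.png",8)
E
```

```text
time: 27.1
tool_pos: [0.5397, 0.0876, 0.0545]
tool_rot: [-0.244, 0.241, -0.664, 0.665]
contact_force: [5.0, 1.6, -0.7]
gripper_width: 0.373
time: 28.0
tool_pos: [0.4449, 0.179, 0.2183]
tool_rot: [0.252, -0.254, 0.66, -0.66]
contact_force: [-0.0, 0.1, 0.6]
gripper_width: 0.376
```

View pics/s18.png

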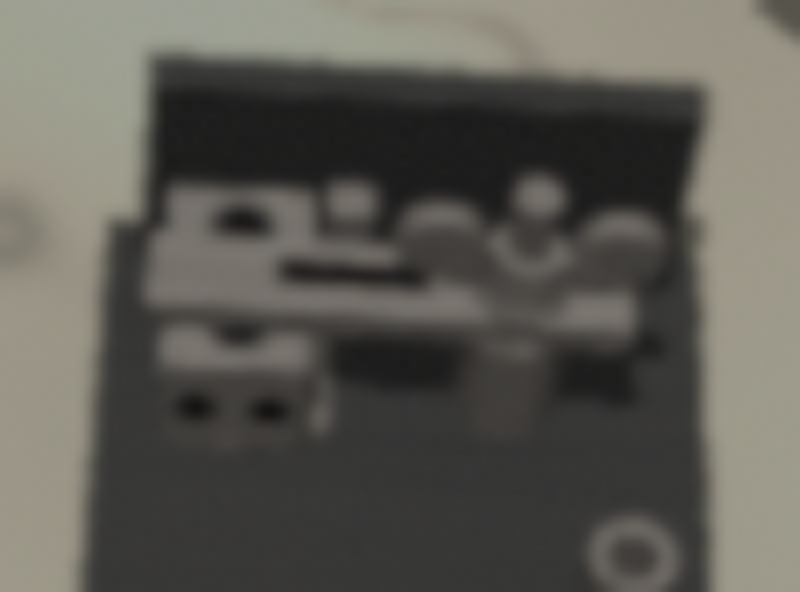

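View pics/t18.png

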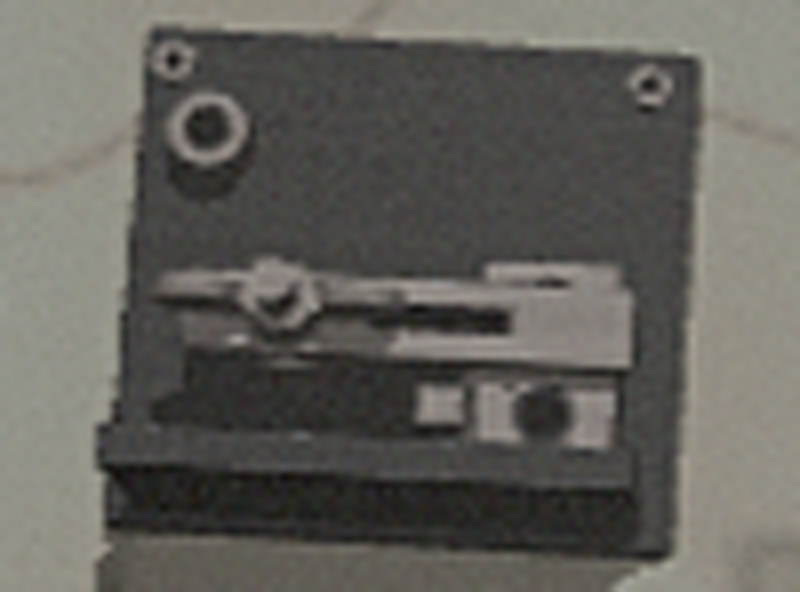

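```bash
python3 - <<'E'
from h import *
T=lambda u,v:(220+u/8,188+v/8)
S=lambda u,v:(315+u/8,198+v/8)
for a,b,z in[((157,292),(405,302),.095)]:
    d=onz("top",T(*a),z)-onz("top",T(*b),z);print("nut",d,np.degrees(np.arctan2(d[1],d[0])))
d=onz("scene",S(640,210),.1)-onz("scene",S(440,202),.1);print("nut S",d,np.degrees(np.arctan2(d[1],d[0])))
e=(onz("top",T(633,290),.069)+onz("top",T(630,366),.069))/2-[.537,.087,.069];print("strap",e,np.degrees(np.arctan2(e[1],e[0])), "home -94.3")
print("jaw corner before/after",onz("top",T(615,445),.055))
E
```

```text
nut [0.00443689 0.06957457 0.        ] 86.3510874245729
nut S [2.64961899e-03 5.17189275e-02 1.11022302e-16] 87.06723660570258
strap [-5.33290157e-03 -9.94141307e-02 -5.55111512e-17] -93.07059135832563 home -94.3
jaw corner before/after [ 0.50025887 -0.0067182   0.055     ]
```

```bash
python3 -c "
from plant import manip
print(manip.state()['contact_force']);print(manip.job_done())"
```

```text
[ 0.1805976   0.46771734 -0.61352529]
the job is handed in; nothing more can be done
None
```

The jaw is clamped and the job is handed in, at about 28 s of the 58 s allowed.

**What I did:** I pushed the strap home with the shut fingers until it met its stop, where the force rose to about 9 N. Then I straddled the stud with the fingers open 32 mm and turned the nut clockwise in two strokes, about 340° in all. It met a hard stop within a few degrees of where I expected it.

**Last checks (before hand-in):**
- **Nut:** the wings lie at 86.4° in the top view and 87.1° in the scene view, against about 85.7° expected at run-down.
- **Strap:** it points at −93.1°, against −94.3° at home. That is within about 0.02 rad.
- **Jaw:** its visible corner has not shifted in the top view.
- **Sleeve:** it is where it was in the last close-up pictures. I did not re-check the other bystanders, but the arm did not go near them at low height.
- **Arm:** it was clear of everything, with near-zero force.

**What disagreed:** the fingertips sat about 26 mm higher than the reported tool position. My first push passed over the strap without moving it. I found the offset by lowering the fingers until they touched the strap's top, with about 4 N of contact, and corrected for it after that. I read the nut as bottomed rather than a turn short because nothing resisted at that same gripper angle in the first stroke. I did not measure the wing height to confirm it.

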